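# Load a brass disc into the spring-loaded disc magazine

### The arm

A 6-joint arm with a two-finger parallel gripper is mounted at the origin on the work surface. World frame = base frame: x ahead of the robot, y to its left, z up, the work surface at z = 0. Lengths are in mm, angles in rad, forces in N, time in s.
With the tool pointing down it reaches from about 350 to 775 mm from the base axis. Payload 7.3 kg.
Tool frame: the origin (TCP) lies on the centre line of the jaws, within the pads' length; the fingertips stand 17 mm ahead of it and the grasp point (between the pads) lies 2 mm behind it; z points along the fingers, y is the line along which they close (so a half turn about z gives the same grasp; the last joint's range is limited). The gripper opens to 92 mm and grips with 3 to 60 N. Pads are 19 mm wide; open, the fingers measure 130 mm over their backs; the gripper's body (75 mm by 190 mm) begins 47 mm behind the grasp point.
Start: joints at [1.014, 0.342, 1.524, -0, 1.275, -0.146], TCP at [209.642, 481.345, 243.741] pointing down, gripper open.
Joint ranges: [-2.53, 2.53], [-0.77, 2.02], [0.04, 2.7], [-1, 4.14], [0.28, 2.66], [-3.11, 3.11]. Speed limits (rad/s): [2.57, 2.57, 3.14, 3.14, 3.14, 3.14].

### API

Orientations are given as [roll, pitch, yaw] about the fixed x, y, z axes, in that order (R = Rz(yaw) Ry(pitch) Rx(roll)).
In Python, from plant import bot gives the robot as it stands. The module is installed in compiled form; this text tells all that it offers.
- The arm moves only by the shell command python3 -m pendant 'ROWS'. ROWS is JSON, a list of rows, each a list of 3 entries, a list of its own where there are three numbers: the shift along the world's x, y, z as a fraction of full scale, then the turn, a rotation vector about the world's x, y, z as a fraction of full scale, then the opening, from -1 (shut) to 1 (fully open), so that 0 is half open. In form: [[[tx, ty, tz], [rx, ry, rz], claw], ...]. A call has exactly 10 rows; each row shifts and turns the commanded pose from where the row before left it; what a row does not reach is not made up. Full scale, the value 1, is 30 mm for a shift and 0.12 rad for a turn. A row lasts 1/12 s, in which the tool goes at most 41.7 mm and 7.16 degrees, less where a joint would pass 70% of its speed; a pose out of reach is approached as far as the arm can. A call with a number of a shift or a turn outside -1 to 1 is refused whole. A call with a gripper value outside its range is refused whole. The fingers move at their own pace and stop on an object; the grip force is fixed at half the most. Time passes only in rows, so rows that do not move let the fingers close, or fill a call up. It gives the time, the measured TCP pose, the force, the opening and the grip force at its end, in the units of the state.
- bot.get_obs(): the state, without advancing time (a new reading comes with each control period).
- bot.capture(name): name is "scene" or "top" or "wrist"; returns the picture (420x560x3 uint8, blue, green, red); there is no depth.
- bot.camera_params(name): a dict with "fovy" (degrees; the focal length in pixels is half the picture's height over the tangent of half this angle, whatever the lens; pixels are square), "cx", "cy" (the principal point, pixels), "camera_from_world" (4x4, takes a point from world to camera coordinates). Camera axes: x right, y down, z forward; pixel columns grow to the right and rows downward; lengths in mm; the calibration is good to about 2 mm. A picture is of the moment at which its call begins: read the wrist's pose just before it. camera_params takes no time and is no camera call; for the wrist camera it gives the pose at the moment of the call.
- bot.close_job(): hands the job in; it is judged then, once.
The state is a dict: "time": time; "joint_positions": joint angles; "dq": joint speeds; "tau": joint torques, N m; "tool_pos": TCP position; "tcp_rot": TCP orientation; "contact_force": force on the tool from outside, world axes, zero at the start; "moment": the same for the moment, N m; "grip_width": finger opening in mm; "finger_force": force on a finger pad.
Only numpy, scipy, OpenCV 4.12 (cv2) and the standard library are available. Lean on these libraries where they do the work, as an engineer would, in place of code of your own. Each camera call takes 0.05 s, during which the arm holds its last target. There are 200 camera calls.

### The job

Pick up the loose brass disc, set it on top of the brass disc already in its blue spring-loaded magazine and let go of it; then push it down from above until it is flush with the magazine's rim, and take the gripper away. Leave the loose silver and black discs where they lie.

Things in the scene. Friction and masses are not known exactly. Their poses are not given: they have to be found in the camera images.
- brass_disc: the loose solid brass balance disc, yellow metal, 62 mm in diameter and 26 mm thick, about 0.65 kg, lying flat on the bench. Origin: centre of its underside; z up along its axis. Grip it across the diameter from above. The only other brass disc is its twin in the magazine.
- brass_magazine: fixed upright blue tube, the one of two alike that holds a brass disc (the other a silver one). Origin: centre of its underside on the bench, z up. Rim 90 mm up; mouth 100 mm wide inside, narrowing to an 88 mm bore in 12 mm; foot plate 130 mm square, 8 mm thick. The brass disc in it (62 mm by 26 mm, within 3 mm of the axis) lies on the sprung platform, its top 92 mm up, 2 mm proud of the rim.
- brass_platform (a joint): how far the brass magazine's sprung platform has sunk, in m: 0 at the top (start), 0.026 on the rigid bottom stop. Drag in its guide: it stays where it is left and does not sink under a second disc's weight; that disc then stands wholly above the rim, top 118 mm over the magazine's origin, 92 mm when fully down. Pushing takes 3 N at first, 7 N near the stop.
- silver_disc: loose aluminium disc, silver grey, 62 mm in diameter, 26 mm thick; leave it alone. Origin: centre of its underside.
- dark_disc: loose black disc, 62 mm in diameter, 26 mm thick; leave it alone. Origin: centre of its underside. The three loose discs lie in a loose row across the bench, centres at least 110 mm apart, in any order, nearer to the robot than the magazines.
Not all that is in view belongs to the job. What is shaped like the brass_magazine but green or orange is not meant.

How it is judged (in metres and radians):
On the way:
1. the brass disc rests on the pile, let go, before it is pushed down (horizontal distance between brass_disc and brass_magazine below 0.016 m and z of brass_disc in the frame of brass_magazine between 0.08 and 0.097 m and angle between brass_disc's own z axis and vertical below 0.2 rad and value of joint brass_platform below 0.012 m and linear speed of brass_disc below 0.03 m/s and contact force between the fingers and brass_disc below 0.3 N), for 0.2 s.
At the end, for the whole second after the job is handed in: The brass disc lies at rest on the brass pile inside its magazine, flat within 10 degrees, centred within 16 mm, pushed down until its top is flush with the rim (at most 8 mm above it; the platform has sunk more than 20 of its 26 mm) (value of joint brass_platform above 0.02 m and horizontal distance between brass_disc and brass_magazine below 0.016 m and z of brass_disc in the frame of brass_magazine between 0.06 and 0.072 m and angle between brass_disc's own z axis and vertical below 0.17 rad and linear speed of brass_disc below 0.02 m/s); the robot touches nothing.
It fails at once if the loose silver disc is moved by more than 30 mm (distance of silver_disc from where it was at the start of the episode above 0.03 m).
It fails at once if the loose black disc is moved by more than 30 mm (distance of dark_disc from where it was at the start of the episode above 0.03 m).
It also fails if it takes over 42 s, if anything falls off the work surface, if the arm or the gripper's body presses on something with over 40 N, if the wrist force passes 120 N, or if a joint passes its speed limit or range.

## Working session

There is one attempt and no reset: what is moved stays moved. The work goes in short steps, Python scripts to look and compute and a shell command to move; the robot and the scene stay as the last step left them, time stands still between calls to the robot, and variables do not carry over. Pictures are saved under pics/ and viewed, at most 10 in all, crops included, and the job is handed in when it is done.

```bash
mkdir -p pics; python3 - <<'E'
from plant import bot
import cv2,numpy as np
o=bot.get_obs();print(o)
for n in("scene","top"):
    cv2.imwrite(f"pics/{n}.png",bot.capture(n));p=bot.camera_params(n);print(n,p)
E
```

```text
{'time': 0.0, 'joint_positions': array([ 1.01400289e+00,  3.42727548e-01,  1.52501309e+00, -1.34204605e-05,
        1.27542653e+00, -1.45991330e-01]), 'dq': array([-0.00138222, -0.00194794, -0.00016858, -0.00163135,  0.00136004,
       -0.00099479]), 'tau': array([-6.49117883e-04, -4.31246638e+01, -2.44216383e+01,  7.16448203e-02,
        5.60732873e-02, -1.50401779e-04]), 'tool_pos': array([209.42748372, 480.99614133, 243.04382236]), 'tcp_rot': array([-3.14003301e+00, -2.16354475e-04,  2.73079429e+00]), 'contact_force': array([0.32151231, 0.77882936, 0.05990605]), 'moment': array([-0.01845764,  0.00797158,  0.02594862]), 'finger_force': 0.0, 'grip_width': 91.52354932072096}
scene {'fovy': 52.507757109214495, 'cx': 278.43084464536446, 'cy': 208.6218144179678, 'camera_from_world': array([[ 2.88879500e-01,  9.57341427e-01,  6.78421691e-03,
        -2.13327073e+02],
       [ 5.36424412e-01, -1.55989424e-01, -8.29407107e-01,
        -1.84894832e+02],
       [-7.92967518e-01,  2.43237930e-01, -5.58603459e-01,
         1.29955736e+03],
       [ 0.00000000e+00,  0.00000000e+00,  0.00000000e+00,
         1.00000000e+00]])}
top {'fovy': 46.04274676227347, 'cx': 279.2456774439503, 'cy': 215.78915295147868, 'camera_from_world': array([[-1.55145150e-02, -9.99879548e-01,  4.34721143e-04,
         8.37584177e+01],
       [-9.81437053e-01,  1.51452318e-02, -1.91185598e-01,
         5.00852554e+02],
       [ 1.91155985e-01, -3.39280327e-03, -9.81553808e-01,
         9.97198268e+02],
       [ 0.00000000e+00,  0.00000000e+00,  0.00000000e+00,
         1.00000000e+00]])}
```

View pics/top.png

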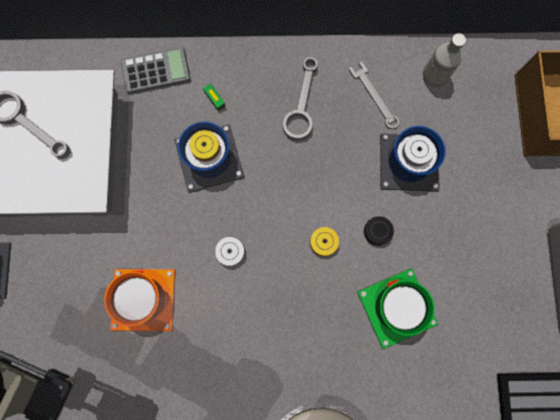

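View pics/scene.png

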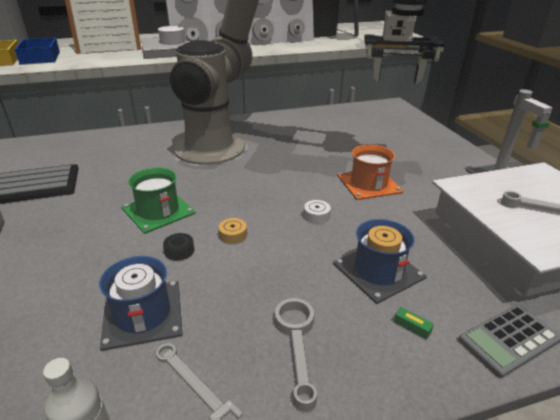

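The top view shows two yellow discs. The one at (325,241) lies on the bench, so it is the loose brass disc. The one at (204,147) sits in a blue tube, which makes that tube the brass magazine. The other blue tube, at (418,150), holds silver. The loose silver disc is at (230,251) and the black one at (379,231). I'll measure these and confirm with a crop.

```bash
cat > h.py <<'E'
import numpy as np,cv2
from plant import bot
def ray(p,uv,z):
    f=210/np.tan(np.radians(p["fovy"]/2));T=p["camera_from_world"];R=T[:3,:3];c=-R.T@T[:3,3]
    d=R.T@np.array([(uv[0]-p["cx"])/f,(uv[1]-p["cy"])/f,1]);return c+d*(z-c[2])/d[2]
def proj(p,X):
    f=210/np.tan(np.radians(p["fovy"]/2));q=p["camera_from_world"]@np.r_[X,1];return f*q[0]/q[2]+p["cx"],f*q[1]/q[2]+p["cy"]
def blobs(im,lo=(15,90,60),hi=(35,255,255),amin=150):
    m=cv2.inRange(cv2.cvtColor(im,cv2.COLOR_BGR2HSV),lo,hi)
    m=cv2.morphologyEx(m,cv2.MORPH_CLOSE,np.ones((7,7)))
    n,l,s,c=cv2.connectedComponentsWithStats(m)
    return [(c[i].round(1),s[i].tolist()) for i in range(1,n) if s[i,4]>amin]
E
python3 - <<'E'
from h import *
for n in("top","scene"):
    im=cv2.imread(f"pics/{n}.png");p=bot.camera_params(n)
    for c,s in blobs(im,(10,90,60)):
        print(n,c,s,ray(p,c,26).round(1),ray(p,c,92).round(1))
p=bot.camera_params("top")
for n,uv in(("silver",(230,251)),("dark",(379,231))):print(n,ray(p,uv,26).round(1))
im=cv2.imread("pics/top.png")[110:280,170:450];cv2.imwrite("pics/crop.png",cv2.resize(im,None,fx=2.8,fy=2.8,interpolation=cv2.INTER_CUBIC))
E
```

```text
top [550.6  98.1] [538, 50, 22, 91, 1184] [ 768.7 -543.4   26. ] [ 739.4 -504.2   92. ]
top [520.2 116.6] [515, 75, 11, 81, 151] [ 725.4 -469.7   26. ] [ 698.8 -435.1   92. ]
top [204.1 144.8] [190, 130, 30, 31, 735] [669.8 240.5  26. ] [646.7 230.4  92. ]
top [324.1 241.3] [310, 227, 30, 30, 694] [449.3 -19.2  26. ] [440.1 -13.   92. ]
top [144.8 299.2] [104, 269, 71, 63, 2385] [333. 360.  26.] [331.  342.3  92. ]
scene [71.7 24.5] [65, 0, 15, 53, 228] [-1950.9  -556.4    26. ] [-1572.5  -506.3    92. ]
scene [134.8  22.5] [130, 0, 11, 49, 192] [-1917.3  -172.6    26. ] [-1542.9  -168.7    92. ]
scene [517.8  45.3] [478, 31, 82, 30, 810] [-745.6 1807.7   26. ] [-512.3 1573.1   92. ]
scene [ 7.5 51.7] [0, 39, 18, 27, 406] [-1311.   -797.9    26. ] [-1009.6  -718.8    92. ]
scene [488.5 120.6] [459, 109, 53, 28, 779] [104.2 927.2  26. ] [235.1 798.6  92. ]
scene [527.2 123.3] [520, 112, 16, 25, 182] [ 159.  1035.8   26. ] [283.3 894.1  92. ]
scene [553.  131.1] [545, 123, 15, 17, 166] [ 234.  1067.6   26. ] [349.3 922.1  92. ]
scene [369.9 173.5] [337, 144, 66, 55, 1926] [322.1 377.1  26. ] [426.8 314.7  92. ]
scene [232.3 230.1] [219, 218, 28, 26, 591] [464.6 -20.7  26. ] [552.1 -35.2  92. ]
scene [384.3 238.5] [368, 226, 35, 26, 740] [582.4 278.3  26. ] [655.7 227.9  92. ]
silver [431.6 182.1  26. ]
dark [ 469.8 -137.9   26. ]
```

View pics/crop.png

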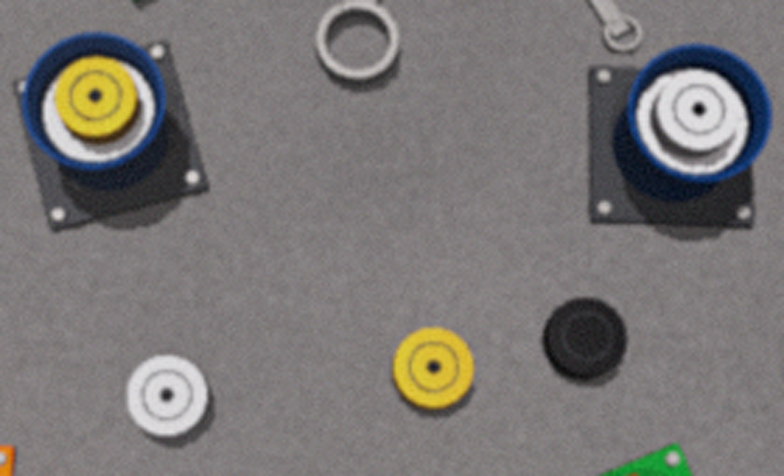

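The crop confirms it. The loose brass disc (433,366) lies on the bare bench between silver (left) and black (right). The other brass disc is inside the left blue tube, whose rim centre is at about (94,100). The loose disc is at about (449.5,-19.5) and the magazine at about (647,230). I'll close the jaws roughly along x, at yaw ≈ 1.735, to stay clear of the black disc.

```bash
python3 -m pendant '[[[0.4,-0.834,0],[0,0,-0.83],1],[[0.4,-0.834,0],[0,0,-0.83],1],[[0.4,-0.834,0],[0,0,-0.83],1],[[0.4,-0.834,0],[0,0,-0.83],1],[[0.4,-0.834,0],[0,0,-0.83],1],[[0.4,-0.834,0],[0,0,-0.83],1],[[0.4,-0.834,0],[0,0,-0.83],1],[[0.4,-0.834,0],[0,0,-0.83],1],[[0.4,-0.834,0],[0,0,-0.83],1],[[0.4,-0.834,0],[0,0,-0.83],1]]'
python3 -m pendant '[[[0.4,-0.834,-0.3],[0,0,0],1],[[0.4,-0.834,-0.3],[0,0,0],1],[[0.4,-0.834,-0.3],[0,0,0],1],[[0.4,-0.834,-0.3],[0,0,0],1],[[0.4,-0.834,-0.3],[0,0,0],1],[[0.4,-0.834,-0.3],[0,0,0],1],[[0.4,-0.834,-0.3],[0,0,0],1],[[0.4,-0.834,-0.3],[0,0,0],1],[[0.4,-0.834,-0.3],[0,0,0],1],[[0.4,-0.834,-0.3],[0,0,0],1]]'
python3 - <<'E'
from h import *
bot.capture("wrist");bot.capture("wrist")
o=bot.get_obs();p=bot.camera_params("wrist");im=bot.capture("wrist");cv2.imwrite("pics/w1.png",im)
print(o["time"],o["tool_pos"],o["tcp_rot"],o["contact_force"])
for c,s in blobs(im):print(c,s,ray(p,c,26).round(1))
print(proj(p,[449.5,-19.5,26]))
E
```

```text
time: 0.93
tool_pos: [329.8, 229.8, 243.6]
tcp_rot: [-3.141, 0.0, 1.73]
contact_force: [-0.3, 0.2, -0.2]
grip_width: 92.0
finger_force: 0.0
time: 1.77
tool_pos: [449.8, -20.4, 153.1]
tcp_rot: [-3.141, -0.0, 1.735]
contact_force: [-0.0, 0.6, 0.0]
grip_width: 91.8
finger_force: 0.0
1.8667 [450.45078276 -21.87770154 152.334628  ] [-3.14024131e+00  1.86836657e-04  1.73130706e+00] [-0.23201723  0.28719032 -0.04680121]
[274.6 199.2] [240, 163, 71, 72, 3886] [449.5 -17.5  26. ]
[ 93.3 281.7] [80, 253, 33, 58, 950] [ 296.4 -121.8   26. ]
[457.3 281.9] [438, 253, 33, 58, 928] [628.9 -68.1  26. ]
[432.5 325.8] [260, 320, 300, 10, 2007] [ 619.5 -116.9   26. ]
(np.float64(274.2049031725198), np.float64(201.45982795180342))
```

View pics/w1.png

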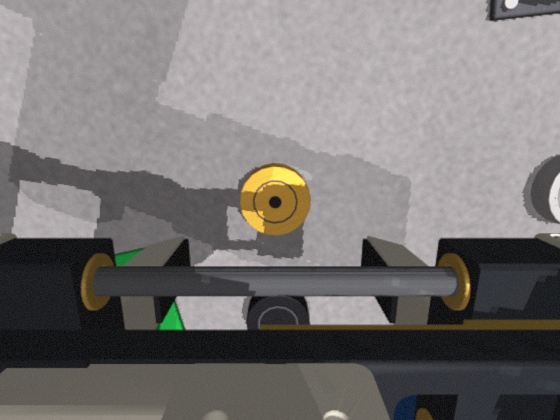

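The wrist view shows the loose brass disc with its hole at (275,202). The estimate projects to (274,201), so the tool is centred. Next is descending and closing.

```bash
python3 -m pendant '[[[0,0.02,-0.6],[0,0,0],1],[[0,0,-0.6],[0,0,0],1],[[0,0,-0.6],[0,0,0],1],[[0,0,-0.6],[0,0,0],1],[[0,0,-0.6],[0,0,0],1],[[0,0,-0.5],[0,0,0],1],[[0,0,-0.4],[0,0,0],1],[[0,0,-0.3],[0,0,0],1],[[0,0,-0.17],[0,0,0],1],[[0,0,0],[0,0,0],1]]'
python3 -m pendant '[[[0,0,0],[0,0,0],-1],[[0,0,0],[0,0,0],-1],[[0,0,0],[0,0,0],-1],[[0,0,0],[0,0,0],-1],[[0,0,0],[0,0,0],-1],[[0,0,0],[0,0,0],-1],[[0,0,0],[0,0,0],-1],[[0,0,0],[0,0,0],-1],[[0,0,0],[0,0,0],-1],[[0,0,0],[0,0,0],-1]]'
```

```text
time: 2.75
tool_pos: [449.0, -17.8, 22.1]
tcp_rot: [-3.14, -0.001, 1.735]
contact_force: [-0.5, -0.4, -0.9]
grip_width: 91.9
finger_force: 0.0
time: 3.58
tool_pos: [449.8, -18.5, 23.0]
tcp_rot: [3.141, 0.0, 1.735]
contact_force: [-2.1, -0.7, 6.3]
grip_width: 61.3
finger_force: 30.0
```

```bash
python3 -m pendant '[[[0,0,0.2],[0,0,0],-1],[[0,0,0.4],[0,0,0],-1],[[0,0,0.6],[0,0,0],-1],[[0,0,0.6],[0,0,0],-1],[[0,0,0.6],[0,0,0],-1],[[0,0,0.6],[0,0,0],-1],[[0,0,0.6],[0,0,0],-1],[[0,0,0.6],[0,0,0],-1],[[0,0,0.5],[0,0,0],-1],[[0,0,0.3],[0,0,0],-1]]'
python3 -m pendant '[[[0.33,0.415,0],[0,0,0],-1],[[0.33,0.415,0],[0,0,0],-1],[[0.33,0.415,0],[0,0,0],-1],[[0.33,0.415,0],[0,0,0],-1],[[0.33,0.415,0],[0,0,0],-1],[[0.33,0.415,0],[0,0,0],-1],[[0.33,0.415,0],[0,0,0],-1],[[0.33,0.415,0],[0,0,0],-1],[[0.33,0.415,0],[0,0,0],-1],[[0.33,0.415,0],[0,0,0],-1]]'
python3 -m pendant '[[[0.33,0.415,0],[0,0,0],-1],[[0.33,0.415,0],[0,0,0],-1],[[0.33,0.415,0],[0,0,0],-1],[[0.33,0.415,0],[0,0,0],-1],[[0.33,0.415,0],[0,0,0],-1],[[0.33,0.415,0],[0,0,0],-1],[[0.33,0.415,0],[0,0,0],-1],[[0.33,0.415,0],[0,0,0],-1],[[0.33,0.415,0],[0,0,0],-1],[[0.33,0.415,0],[0,0,0],-1]]'
python3 - <<'E'
from h import *
for i in range(3):bot.capture("wrist")
o=bot.get_obs();p=bot.camera_params("wrist");a=bot.capture("wrist");b=bot.capture("scene")
print(o["time"],o["tool_pos"],o["tcp_rot"],o["contact_force"],o["grip_width"])
cv2.imwrite("pics/w2.png",np.vstack([a[:,:],b])[0:420]);cv2.imwrite("pics/ws.png",cv2.resize(np.hstack([a,b]),(800,300)))
for z in(92,178):
  print(z,proj(p,[647,230,z]))
E
```

```text
time: 4.42
tool_pos: [449.6, -18.4, 173.8]
tcp_rot: [3.141, 0.0, 1.735]
contact_force: [1.0, -0.7, -5.3]
grip_width: 61.2
finger_force: 30.0
time: 5.25
tool_pos: [548.2, 106.7, 171.5]
tcp_rot: [-3.139, -0.0, 1.735]
contact_force: [-0.3, 0.4, -5.3]
grip_width: 61.2
finger_force: 30.0
time: 6.08
tool_pos: [647.2, 231.0, 170.9]
tcp_rot: [-3.138, 0.0, 1.735]
contact_force: [0.2, -0.3, -6.3]
grip_width: 61.6
finger_force: 30.0
6.2333 [647.07595104 231.15933472 170.58235832] [-3.13845189e+00  1.82883941e-04  1.73594932e+00] [-0.54145214 -0.76301279 -5.35540182] 61.55528894690354
92 (np.float64(274.59450483282967), np.float64(222.27849778573915))
178 (np.float64(273.77898140142844), np.float64(279.0783728967379))
```

View pics/ws.png

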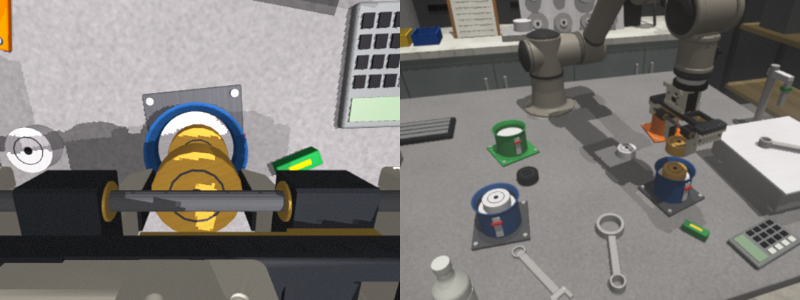

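The left half of the picture is the wrist view. It shows the rim's sides at x ≈ 144 and 248 of 400, so its centre is at 196, or 274 px at full size, and the prediction is 274.6. The held disc is in line with it, and the offset is within about 3 mm. Now I'll lower it to just above contact, then creep.

```bash
python3 -m pendant '[[[0,0,-0.3],[0,0,0],-1],[[0,0,-0.3],[0,0,0],-1],[[0,0,-0.3],[0,0,0],-1],[[0,0,-0.3],[0,0,0],-1],[[0,0,-0.3],[0,0,0],-1],[[0,0,-0.15],[0,0,0],-1],[[0,0,-0.1],[0,0,0],-1],[[0,0,-0.05],[0,0,0],-1],[[0,0,0],[0,0,0],-1],[[0,0,0],[0,0,0],-1]]'
python3 -m pendant '[[[0,0,-0.02],[0,0,0],-1],[[0,0,0],[0,0,0],-1],[[0,0,0],[0,0,0],-1],[[0,0,0],[0,0,0],-1],[[0,0,0],[0,0,0],-1],[[0,0,0],[0,0,0],-1],[[0,0,0],[0,0,0],-1],[[0,0,0],[0,0,0],-1],[[0,0,0],[0,0,0],-1],[[0,0,0],[0,0,0],-1]]'
```

```text
time: 7.17
tool_pos: [647.9, 230.6, 119.1]
tcp_rot: [3.141, -0.0, 1.735]
contact_force: [0.3, 0.3, -5.3]
grip_width: 61.1
finger_force: 30.0
time: 8.0
tool_pos: [647.6, 230.5, 118.0]
tcp_rot: [3.142, 0.0, 1.735]
contact_force: [0.2, -0.0, -4.7]
grip_width: 61.5
finger_force: 30.0
```

```bash
python3 -m pendant '[[[0,0,-0.033],[0,0,0],-1],[[0,0,-0.033],[0,0,0],-1],[[0,0,0],[0,0,0],-1],[[0,0,0],[0,0,0],-1],[[0,0,0],[0,0,0],-1],[[0,0,0],[0,0,0],-1],[[0,0,0],[0,0,0],-1],[[0,0,0],[0,0,0],-1],[[0,0,0],[0,0,0],-1],[[0,0,0],[0,0,0],-1]]'
```

```text
time: 8.83
tool_pos: [647.6, 230.5, 116.1]
tcp_rot: [3.142, 0.0, 1.735]
contact_force: [-0.3, 0.6, -5.7]
grip_width: 61.5
finger_force: 30.0
```

```bash
python3 -m pendant '[[[0,0,-0.033],[0,0,0],-1],[[0,0,0],[0,0,0],-1],[[0,0,0],[0,0,0],-1],[[0,0,0],[0,0,0],-1],[[0,0,0],[0,0,0],-1],[[0,0,0],[0,0,0],-1],[[0,0,0],[0,0,0],-1],[[0,0,0],[0,0,0],-1],[[0,0,0],[0,0,0],-1],[[0,0,0],[0,0,0],-1]]'
```

```text
time: 9.67
tool_pos: [647.6, 230.5, 115.1]
tcp_rot: [3.141, 0.0, 1.735]
contact_force: [0.8, -0.3, -4.9]
grip_width: 61.6
finger_force: 30.0
```

```bash
python3 -m pendant '[[[0,0,-0.033],[0,0,0],-1],[[0,0,0],[0,0,0],-1],[[0,0,0],[0,0,0],-1],[[0,0,0],[0,0,0],-1],[[0,0,0],[0,0,0],-1],[[0,0,0],[0,0,0],-1],[[0,0,0],[0,0,0],-1],[[0,0,0],[0,0,0],-1],[[0,0,0],[0,0,0],-1],[[0,0,0],[0,0,0],-1]]'
```

```text
time: 10.5
tool_pos: [647.7, 230.5, 114.1]
tcp_rot: [3.141, 0.0, 1.735]
contact_force: [-2.9, -0.7, 4.6]
grip_width: 61.1
finger_force: 30.0
```

Contact: the vertical force went from −5 to +4.6 N. Opening now, waiting, then rising.

```bash
python3 -m pendant '[[[0,0,0],[0,0,0],1],[[0,0,0],[0,0,0],1],[[0,0,0],[0,0,0],1],[[0,0,0],[0,0,0],1],[[0,0,0],[0,0,0],1],[[0,0,0],[0,0,0],1],[[0,0,0],[0,0,0],1],[[0,0,0],[0,0,0],1],[[0,0,0],[0,0,0],1],[[0,0,0],[0,0,0],1]]'
python3 -m pendant '[[[0,0,0.2],[0,0,0],1],[[0,0,0.3],[0,0,0],1],[[0,0,0.4],[0,0,0],1],[[0,0,0.4],[0,0,0],1],[[0,0,0.4],[0,0,0],1],[[0,0,0.3],[0,0,0],1],[[0,0,0.2],[0,0,0],1],[[0,0,0],[0,0,0],1],[[0,0,0],[0,0,0],1],[[0,0,0],[0,0,0],1]]'
python3 - <<'E'
from h import *
o=bot.get_obs();p=bot.camera_params("wrist");a=bot.capture("wrist");b=bot.capture("scene");q=bot.camera_params("scene")
print(o["time"],o["tool_pos"])
for n,im,pp in(("w",a,p),("s",b,q)):
  for c,s in blobs(im,(10,90,60)):
    if n=="w" or abs(c[0]-384)<25 and abs(c[1]-230)<30:print(n,c,s,ray(pp,c,118).round(1))
print(proj(p,[647.5,230.5,118]),proj(q,[647.5,230.5,118]))
cv2.imwrite("pics/ws2.png",np.hstack([cv2.resize(a,(400,300)),cv2.resize(b[180:300,300:460],(400,300))]))
E
```

```text
time: 11.33
tool_pos: [647.7, 230.6, 114.1]
tcp_rot: [3.141, -0.0, 1.735]
contact_force: [-0.5, 0.3, 0.6]
grip_width: 91.5
finger_force: 0.0
time: 12.17
tool_pos: [647.3, 230.4, 179.4]
tcp_rot: [-3.141, 0.0, 1.735]
contact_force: [0.5, -0.5, -0.3]
grip_width: 92.1
finger_force: 0.0
12.1667 [647.32897901 230.43676631 179.44914026]
w [11.3 33.5] [0, 0, 23, 73, 1465] [479.1 322.  118. ]
w [275.9 221.3] [231, 172, 91, 95, 6737] [647.3 235.5 118. ]
w [415.7 227.6] [401, 219, 31, 19, 245] [740.1 246.4 118. ]
w [ 93.2 281.8] [80, 253, 34, 58, 952] [528.3 170.9 118. ]
w [457.3 282.1] [438, 253, 33, 58, 937] [779.9 212.3 118. ]
w [434.7 325.8] [260, 319, 300, 11, 1984] [774.5 175.8 118. ]
s [384.6 233.6] [368, 216, 35, 37, 1087] [672.1 215.3 118. ]
(np.float64(274.97773750764316), np.float64(228.4508461042524)) (np.float64(385.48898825443564), np.float64(224.3162635359503))
```

View pics/ws2.png

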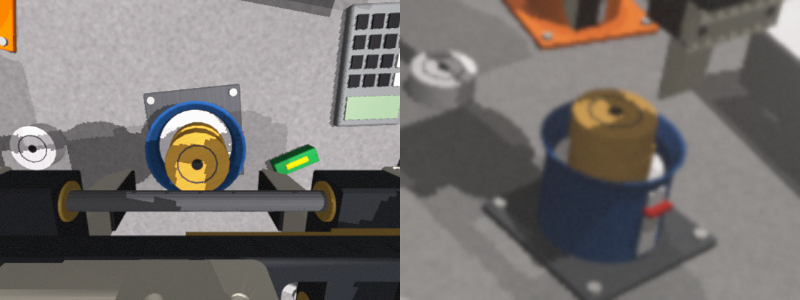

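The picture shows the released disc flat on its twin. Its hole is at (197,164) of 400×300, or (276,230) at full size, against a prediction of (275,228). Next I'll close the fingers and push down slowly.

```bash
python3 -m pendant '[[[0,0,0],[0,0,0],-1],[[0,0,0],[0,0,0],-1],[[0,0,0],[0,0,0],-1],[[0,0,0],[0,0,0],-1],[[0,0,0],[0,0,0],-1],[[0,0,0],[0,0,0],-1],[[0,0,0],[0,0,0],-1],[[0,0,0],[0,0,0],-1],[[0,0,0],[0,0,0],-1],[[0,0,0],[0,0,0],-1]]'
python3 -m pendant '[[[0,0,-0.2],[0,0,0],-1],[[0,0,-0.2],[0,0,0],-1],[[0,0,-0.2],[0,0,0],-1],[[0,0,-0.2],[0,0,0],-1],[[0,0,-0.2],[0,0,0],-1],[[0,0,-0.15],[0,0,0],-1],[[0,0,-0.1],[0,0,0],-1],[[0,0,-0.05],[0,0,0],-1],[[0,0,0],[0,0,0],-1],[[0,0,0],[0,0,0],-1]]'
python3 -m pendant '[[[0,0,-0.1],[0,0,0],-1],[[0,0,-0.1],[0,0,0],-1],[[0,0,-0.1],[0,0,0],-1],[[0,0,-0.1],[0,0,0],-1],[[0,0,-0.1],[0,0,0],-1],[[0,0,-0.1],[0,0,0],-1],[[0,0,-0.05],[0,0,0],-1],[[0,0,0],[0,0,0],-1],[[0,0,0],[0,0,0],-1],[[0,0,0],[0,0,0],-1]]'
```

```text
time: 13.1
tool_pos: [647.6, 230.5, 180.1]
tcp_rot: [3.141, 0.0, 1.735]
contact_force: [0.3, 0.1, 0.7]
grip_width: 30.1
finger_force: 0.0
time: 13.93
tool_pos: [647.8, 230.6, 141.3]
tcp_rot: [3.141, -0.0, 1.735]
contact_force: [-0.0, 0.2, -0.0]
grip_width: 0.3
finger_force: 0.0
time: 14.77
tool_pos: [647.8, 230.6, 121.6]
tcp_rot: [3.141, -0.0, 1.735]
contact_force: [1.1, -0.1, 2.8]
grip_width: 0.5
finger_force: 1.2
```

```bash
python3 -m pendant '[[[0,0,-0.06],[0,0,0],-1],[[0,0,-0.06],[0,0,0],-1],[[0,0,-0.06],[0,0,0],-1],[[0,0,-0.06],[0,0,0],-1],[[0,0,-0.06],[0,0,0],-1],[[0,0,-0.06],[0,0,0],-1],[[0,0,-0.03],[0,0,0],-1],[[0,0,0],[0,0,0],-1],[[0,0,0],[0,0,0],-1],[[0,0,0],[0,0,0],-1]]'
python3 -m pendant '[[[0,0,-0.04],[0,0,0],-1],[[0,0,0],[0,0,0],-1],[[0,0,0],[0,0,0],-1],[[0,0,0],[0,0,0],-1],[[0,0,0],[0,0,0],-1],[[0,0,0],[0,0,0],-1],[[0,0,0],[0,0,0],-1],[[0,0,0],[0,0,0],-1],[[0,0,0],[0,0,0],-1],[[0,0,0],[0,0,0],-1]]'
```

```text
time: 15.6
tool_pos: [647.9, 230.6, 110.5]
tcp_rot: [3.141, -0.0, 1.735]
contact_force: [0.6, -0.1, 5.5]
grip_width: 0.5
finger_force: 2.7
time: 16.43
tool_pos: [647.9, 230.6, 109.4]
tcp_rot: [3.14, -0.0, 1.735]
contact_force: [-1.0, 0.3, 5.2]
grip_width: 0.6
finger_force: 3.1
```

```bash
python3 -m pendant '[[[0,0,0.1],[0,0,0],-1],[[0,0,0.2],[0,0,0],-1],[[0,0,0.5],[0,0,0],-1],[[0,0,0.5],[0,0,0],-1],[[0,0,0.5],[0,0,0],-1],[[0,0,0.5],[0,0,0],-1],[[0,0,0.5],[0,0,0],-1],[[0,0,0.3],[0,0,0],-1],[[0,0,0],[0,0,0],-1],[[0,0,0],[0,0,0],-1]]'
python3 - <<'E'
from h import *
p=bot.camera_params("wrist");a=bot.capture("wrist");b=bot.capture("scene");q=bot.camera_params("scene")
print([proj(x,[647.5,230.5,92]) for x in(p,q)])
cv2.imwrite("pics/ws3.png",np.hstack([cv2.resize(a,(400,300)),cv2.resize(b[180:300,300:460],(400,300))]))
E
```

```text
time: 17.27
tool_pos: [647.6, 230.5, 201.6]
tcp_rot: [3.141, 0.0, 1.735]
contact_force: [-0.5, -0.1, -0.8]
grip_width: 0.6
finger_force: 0.0
[(np.float64(274.49215579152855), np.float64(209.43015157284722)), (np.float64(383.42777266353824), np.float64(235.63855795909032))]
```

View pics/ws3.png

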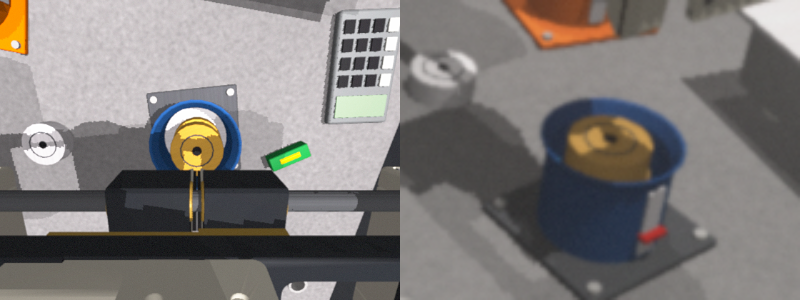

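The picture shows the disc flat and level with the rim. Its hole is at (197,151) and the rim centre at about (196,146), so it is about 6 mm off axis, and the gripper is clear. I'll hand it in.

```bash
python3 -c "from plant import bot;print(bot.close_job())"
```

```text
the job is handed in; nothing more can be done
None
```

The loose brass disc was set on its twin, let go and pushed down flush with the rim of the brass magazine, about 6 mm off its axis in the last picture; the gripper is clear, the silver and black discs were never touched, and the job was handed in at about 17 s (no verdict came back).

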